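# Fit a socket to the jig's covered nut

## Task

Take the spatter cover off the middle nut of the welding jig and hang it by its handle on the hook. Then find which of the three sockets fits the middle nut (the only one that goes right down over it to the plate), leaving the other two standing mouth-down on the bench, and push the right one fully home over the nut. Finish while still gripping it there, without letting go; don't disturb the other things on the bench.

Things in the scene. Friction and masses are not known exactly. Their poses are not given: they have to be found in the camera images.
- jig (a point): welding jig: dark steel plate 90 x 260 x 12 mm, fixed on the bench, carrying three nuts in a row along its own y axis, 85 mm apart. This point is the middle of its top face, 12 mm above the bench; the middle nut stands here, under the cover. x across the plate, z up.
- nut_p (a point): one of three steel hex nuts fixed on the jig: 22 mm tall (top 4 mm chamfered, stud 4 mm above), 18, 24 or 30 mm across flats, each in a round steel collar 10 mm tall. Sizes change places and are not told. The matching socket goes down to the jig's face; a bigger one stops on the collar, a smaller one on the nut. Point: its axis, on the jig's face; flats face own +x and -x and every 60 degrees.
- nut_q (a point): another nut; as nut_p.
- nut_r (a point): another nut; as nut_p.
- cover (a point): spatter cover: grey sheet-steel box, open below, 76 x 76 x 44 mm tall, about 180 g, standing loose over the middle nut. A rigid bail handle on top has a level bar along the cover's own y: 90 mm long, 8 mm thick, 50 mm free below it; its legs lean in from the bar's ends to 68 mm apart on the box. This point is the middle of the bar, 98 mm above the lower edge; z up.
- cover_body: the same cover, origin at the middle of its lower edge, 98 mm below the bar.
- hook (a point): hook: level steel rod 8 mm thick on an upright post 16 mm thick, axis 200 mm above the bench. Its free end points along own -x and turns up there (top 16 mm above the rod's axis, the stand's highest part). x level, towards the post; z up. Point: on the rod's axis, 30 mm from the upturned end, 50 mm from the post's axis. The 100 mm square foot lies 10 to 110 mm along +x.
- hook_body: the hook stand, fixed; origin on the bench 200 mm below hook.
- socket_small (a point): the smallest of three steel deep sockets, standing mouth-down on the bench: hexagonal outside and inside (flats parallel), 70 mm tall, 28 mm across outer flats; bore 20.5 mm across flats, 45 mm deep, open below; flat closed top with a dark square; about 180 g. Two flats face along its own +x and -x, the rest every 60 degrees. This point is its centre, 35 mm above the mouth; z up.
- socket_medium (a point): the middle-sized of three steel deep sockets, standing mouth-down on the bench: hexagonal outside and inside (flats parallel), 70 mm tall, 34 mm across outer flats; bore 26.5 mm across flats, 45 mm deep, open below; flat closed top with a dark square; about 220 g. Two flats face along its own +x and -x, the rest every 60 degrees. This point is its centre, 35 mm above the mouth; z up.
- socket_large (a point): the largest of three steel deep sockets, standing mouth-down on the bench: hexagonal outside and inside (flats parallel), 70 mm tall, 40 mm across outer flats; bore 32.5 mm across flats, 45 mm deep, open below; flat closed top with a dark square; about 270 g. Two flats face along its own +x and -x, the rest every 60 degrees. This point is its centre, 35 mm above the mouth; z up.
- socket_small_body: the same socket small's body, origin at the middle of its mouth.
- socket_medium_body: the same socket medium's body, origin at the middle of its mouth.
- socket_large_body: the same socket large's body, origin at the middle of its mouth.
- hammer_grip (a point): bystander: a hammer lying on the bench; this point is on its handle.
- wrench_grip (a point): bystander: an open-ended wrench lying on the bench; this point is on its handle.
- bolt (a point): bystander: a hex-head bolt, 60 mm, standing on its head; this point is its middle.
- tube (a point): bystander: an offcut of square aluminium tube, 110 x 30 x 30 mm; this point is its middle.
- bracket (a point): bystander: a steel angle bracket 70 x 50 x 60 mm; this point is in its foot.
- washer: bystander: a large washer, 36 mm across, 5 mm thick; origin under its centre.
Not all that is in view belongs to the job. What is shaped like the cover_body but blue or purple is not meant.

How it is judged (in metres and radians):
On the way, in this order (a step that is already met when the one before it is completed fails the run):
1. the cover hangs by its handle on the hook, let go (contact force between cover_body and hook_body above 0.3 N and height (world z) of cover above 0.185 m and distance between cover and hook below 0.07 m and angle between cover's own z axis and vertical below 0.6 rad and contact force between the fingers and cover_body below 0.05 N and linear speed of cover_body below 0.1 m/s), for 0.2 s.
2. the socket that fits is fully home on the middle nut, gripped (((horizontal distance between socket_small and jig below 0.004 m and z of socket_small in the frame of jig below 0.039 m and angle between each of socket_small, socket_medium, socket_large's own z axis and vertical below 0.15 rad and contact force between the fingers and socket_small_body above 2 N and linear speed of socket_small_body below 0.03 m/s and height (world z) of socket_medium between 0.031 and 0.039 m and contact force between the fingers and socket_medium_body below 0.05 N and height (world z) of socket_large between 0.031 and 0.039 m and contact force between the fingers and socket_large_body below 0.05 N) or (horizontal distance between socket_medium and jig below 0.004 m and z of socket_medium in the frame of jig below 0.039 m and angle between each of socket_medium, socket_small, socket_large's own z axis and vertical below 0.15 rad and contact force between the fingers and socket_medium_body above 2 N and linear speed of socket_medium_body below 0.03 m/s and height (world z) of socket_small between 0.031 and 0.039 m and contact force between the fingers and socket_small_body below 0.05 N and height (world z) of socket_large between 0.031 and 0.039 m and contact force between the fingers and socket_large_body below 0.05 N) or (horizontal distance between socket_large and jig below 0.004 m and z of socket_large in the frame of jig below 0.039 m and angle between each of socket_large, socket_small, socket_medium's own z axis and vertical below 0.15 rad and contact force between the fingers and socket_large_body above 2 N and linear speed of socket_large_body below 0.03 m/s and height (world z) of socket_small between 0.031 and 0.039 m and contact force between the fingers and socket_small_body below 0.05 N and height (world z) of socket_medium between 0.031 and 0.039 m and contact force between the fingers and socket_medium_body below 0.05 N))), for 0.2 s.
At the end, for the whole second after the job is handed in: Cover hangs still and untouched on the hook (bar within 70 mm of it, tilt under 0.6). One socket over the middle nut, within 4 mm of the jig's face and the nut's axis, tilt under 0.15, gripped by over 2 N. The other two stand mouth-down on the bench, untouched (all of step 1 and ((horizontal distance between socket_small and jig below 0.004 m and z of socket_small in the frame of jig below 0.039 m and angle between each of socket_small, socket_medium, socket_large's own z axis and vertical below 0.15 rad and contact force between the fingers and socket_small_body above 2 N and linear speed of socket_small_body below 0.03 m/s and height (world z) of socket_medium between 0.031 and 0.039 m and contact force between the fingers and socket_medium_body below 0.05 N and height (world z) of socket_large between 0.031 and 0.039 m and contact force between the fingers and socket_large_body below 0.05 N) or (horizontal distance between socket_medium and jig below 0.004 m and z of socket_medium in the frame of jig below 0.039 m and angle between each of socket_medium, socket_small, socket_large's own z axis and vertical below 0.15 rad and contact force between the fingers and socket_medium_body above 2 N and linear speed of socket_medium_body below 0.03 m/s and height (world z) of socket_small between 0.031 and 0.039 m and contact force between the fingers and socket_small_body below 0.05 N and height (world z) of socket_large between 0.031 and 0.039 m and contact force between the fingers and socket_large_body below 0.05 N) or (horizontal distance between socket_large and jig below 0.004 m and z of socket_large in the frame of jig below 0.039 m and angle between each of socket_large, socket_small, socket_medium's own z axis and vertical below 0.15 rad and contact force between the fingers and socket_large_body above 2 N and linear speed of socket_large_body below 0.03 m/s and height (world z) of socket_small between 0.031 and 0.039 m and contact force between the fingers and socket_small_body below 0.05 N and height (world z) of socket_medium between 0.031 and 0.039 m and contact force between the fingers and socket_medium_body below 0.05 N))); the arm keeps its last pose, push and grip.
It fails at once if a bystander on the bench was moved by more than 40 mm (distance of any of hammer_grip, wrench_grip, bolt, tube, bracket, washer from where it was at the start of the episode above 0.04 m).
It also fails if it takes over 72 s, if anything falls off the work surface, if the arm or the gripper's body presses on something with over 40 N, if the wrist force passes 120 N, or if a joint passes its speed limit or range.

## Robot

A 6-joint arm with a two-finger parallel gripper is mounted at the origin on the work surface. World frame = base frame: x ahead of the robot, y to its left, z up, the work surface at z = 0. Lengths are in mm, angles in rad, forces in N, time in s.
With the tool pointing down it reaches from about 275 to 1000 mm from the base axis. Payload 8.4 kg.
Tool frame: the origin (TCP) lies between the finger pads; the fingertips stand 8 mm ahead of it and the grasp point (between the pads) lies 11 mm behind it (tcp_to_tips is the distance from the TCP to the fingertips, in mm); z points along the fingers, y is the line along which they close (so a half turn about z gives the same grasp; the last joint's range is limited). The gripper opens to 85 mm and grips with 20 to 120 N. Pads are 22 mm wide; open, the fingers measure 114 mm over their backs; the gripper's body (76 mm by 85 mm) begins 54 mm behind the grasp point. The pads swing forward as they close: fully open they stand 13 mm farther back than shut.
Start: joints at [-1.162, 0.353, 1.633, -0, 1.155, -0.002], TCP at [249.588, -573.004, 239.281] pointing down, gripper open.
Joint ranges: [-2.63, 2.63], [-0.92, 2.1], [0.06, 2.66], [-1.3, 4.44], [0, 2.69], [-3.02, 3.02]. Speed limits (rad/s): [2.22, 2.22, 2.79, 3.14, 3.14, 3.14].

## Interface

Orientations are given as [roll, pitch, yaw] about the fixed x, y, z axes, in that order (R = Rz(yaw) Ry(pitch) Rx(roll)).
In Python, from rig import * gives the robot as it stands.
- The arm moves only by the tool step_arm, never from a script. Its argument "motion" is a list of rows, each an object with "claw": the finger opening in mm, from 0 to 85.4; "delta_pos": the shift along the tool's x, y, z in mm, a list of three; "turn": the turn about the tool's z in rad. In form: [{"claw": claw, "delta_pos": [dx, dy, dz], "turn": turn}, ...]. A call has 1 to 8 rows; each row shifts and turns the commanded pose from where the row before left it, along the tool's axes as they then stand; what a row does not reach is not made up. A row lasts 1/12 s, in which the tool goes at most 41.7 mm and 7.16 degrees, less where a joint would pass 70% of its speed; a pose out of reach is approached as far as the arm can. A call is refused whole if a number of a shift passes 41.7 or a number of a turn 0.125, either way. A call with a gripper value outside its range is refused whole. The fingers move at their own pace and stop on an object; "force" is the grip in N (left out, the last holds). Time passes only in rows, so rows that do not move let the fingers close. It gives the time, the measured TCP pose, the force, the opening and the grip force at its end, in the units of the state.
- sense(): the state, without advancing time (a new reading comes with each control period).
- grab_frame(name): name is "side" or "top"; returns a dict with "img" (420x560x3 uint8, red, green, blue), "vertical_fov" (degrees; the focal length in pixels is half the picture's height over the tangent of half this angle, whatever the lens; pixels are square), "cx", "cy" (the principal point, pixels), "D" ([k1, k2, p1, p2, k3] as OpenCV has them; the pictures are not rectified), "R" (3x3) and "t" (3): a world point X has camera coordinates R X + t. Camera axes: x right, y down, z forward; pixel columns grow to the right and rows downward; lengths in mm; the calibration is good to about 2 mm. A picture is of the moment at which its call begins. There is no depth.
- sign_off(): hands the job in; it is judged then, once.
The state is a dict: "clock": time; "qpos": joint angles; "qvel": joint speeds; "joint_efforts": joint torques, N m; "eef_pos": TCP position; "tcp_rot": TCP orientation; "contact_force": force on the tool from outside, world axes, zero at the start; "wrist_torque": the same for the moment, N m; "opening": opening from 0.0 (shut) to 1.0 (fully open); "grasp_force": force on a finger pad.
Only numpy, scipy, OpenCV 4.12 (cv2) and the standard library are available. Lean on these libraries where they do the work, as an engineer would, in place of code of your own. Each camera call takes 0.05 s, during which the arm holds its last target. There are 200 camera calls.

## Working session

There is one attempt and no reset: what is moved stays moved. The work goes in short steps, Python scripts to look and compute and a tool call to move; the robot and the scene stay as the last step left them, time stands still between calls to the robot, and variables do not carry over. Pictures are saved under pics/ and viewed, at most 10 in all, crops included, and the job is handed in when it is done.

Besides the shell and the picture viewer there is one more tool, called after "Emit:" as name([rows], argument=value, ...), one row to a line, values as JSON. step_arm: Moves the arm, as the interface text tells. Its arguments: {"type":"object","properties":{"motion":{"type":"array","items":{"type":"object","properties":{"claw":{"type":"number"},"delta_pos":{"type":"array","items":{"type":"number"}},"turn":{"type":"number"}}}},"force":{"type":"number"}},"required":["motion"]}

```bash
ls; mkdir -p pics
cat > h.py <<'E'
from rig import *
import numpy as np, cv2, pickle
def shot(n,f):
    d=grab_frame(n); cv2.imwrite('pics/'+f+'.png',d['img'][:,:,::-1]); pickle.dump(d,open('pics/'+f+'.pkl','wb')); return d
def load(f): return pickle.load(open('pics/'+f+'.pkl','rb'))
def K(d):
    h,w=d['img'].shape[:2]; f=h/2/np.tan(np.radians(d['vertical_fov'])/2)
    return np.array([[f,0,d['cx']],[0,f,d['cy']],[0,0,1.]])
def ray(d,uv):
    p=cv2.undistortPoints(np.array([[uv]],float),K(d),np.array(d['D'],float)).ravel()
    R=np.array(d['R']);t=np.array(d['t']); return -R.T@t, R.T@np.array([p[0],p[1],1])
def onz(d,uv,z):
    o,v=ray(d,uv); return (o+v*(z-o[2])/v[2])[:2]
def proj(d,X):
    return cv2.projectPoints(np.array(X,float).reshape(-1,1,3),cv2.Rodrigues(np.array(d['R'],float))[0],np.array(d['t'],float),K(d),np.array(d['D'],float))[0].reshape(-1,2)
E
python3 - <<'E'
from h import *
for n in('top','side'):
    d=shot(n,n+'0'); print(n,d['vertical_fov'],d['cx'],d['cy'],d['D'],-np.array(d['R']).T@np.array(d['t']),np.round(d['R'],3).tolist())
print(sense())
E
```

```text
pics
top 48.34812908479955 276.7782810327426 207.08346181021062 [0.0023814 0.        0.        0.        0.       ] [ 384.97092522  -30.33055125 1511.40128938] [[-0.029, -1.0, -0.011], [-0.997, 0.03, -0.07], [0.07, 0.009, -0.998]]
side 54.8008428131848 276.81950505935185 209.65850854849646 [0.01702326 0.         0.         0.         0.        ] [434.31636537 702.78281699 971.65780922] [[-0.997, -0.081, 0.011], [-0.069, 0.749, -0.659], [0.045, -0.658, -0.752]]
{'clock': 0.1, 'qpos': array([-1.16241011e+00,  3.53585954e-01,  1.63409554e+00, -3.16676106e-06,
        1.15520987e+00, -2.40326277e-03]), 'qvel': array([-2.89679829e-05, -1.00259670e-03, -4.84128579e-03, -1.28866728e-03,
        2.21778599e-03,  1.80370546e-03]), 'joint_efforts': array([ 2.24034105e-03, -6.06353259e+01, -3.42819858e+01, -2.25438066e-05,
        4.04272156e-03,  2.42842435e-05]), 'eef_pos': array([ 249.40490324, -572.59899262,  238.61703149]), 'tcp_rot': array([-3.14029393e+00, -2.25618501e-07,  4.10790759e-01]), 'contact_force': array([ 0.21466067,  0.07248203, -0.43525967]), 'wrist_torque': array([ 0.02847295,  0.00166473, -0.03220538]), 'grasp_force': 0.0, 'opening': 0.9984978680247482}
```

View pics/top0.png

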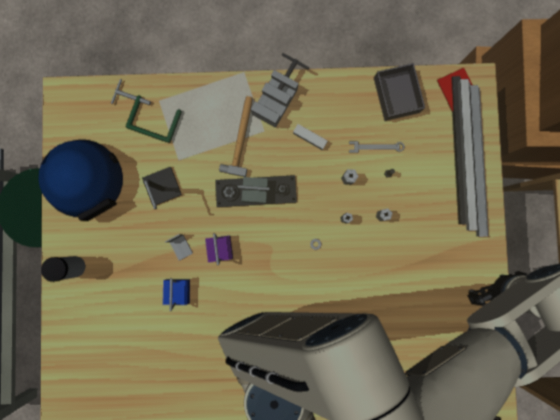

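View pics/side0.png

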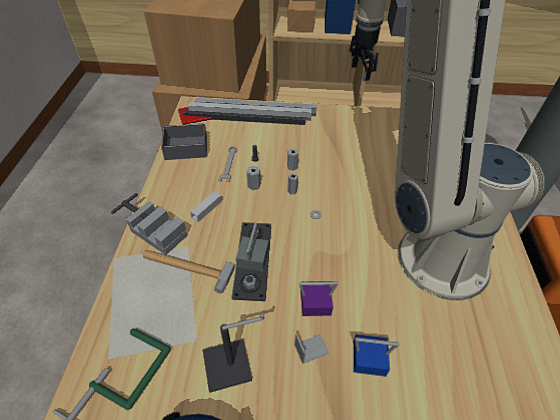

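The top view shows the jig around (256,191), grey cover in its middle, and the hook stand at (162,187) with its rod tip near (210,212). The sockets are at (350,177), (347,218) and (386,215). The side view agrees: hook (228,345), jig (252,262), sockets (254,178), (293,158), (293,183). I'll zoom in on these.

Run:
```python
from h import *
a=load('top0')['img'];b=load('side0')['img']
def c(im,x0,y0,w,h,s): return cv2.resize(im[y0:y0+h,x0:x0+w],None,fx=s,fy=s,interpolation=cv2.INTER_CUBIC)
m=np.zeros((600,800,3),np.uint8)
p=c(a,138,165,165,55,4.8); m[:264,:792]=p
p=c(a,330,160,80,66,5); m[270:600,:400]=p
p=c(b,240,140,66,60,5.4); m[270:594,410:410+356]=p
cv2.imwrite('pics/m1.png',m[:,:,::-1])
m=np.zeros((600,800,3),np.uint8)
m[:,:]=c(b,190,215,120,90,6.667)[:600,:800]
m2=c(b,195,300,90,100,5)
m[:]=0; p=c(b,225,215,60,95,6); m[:570,:360]=p; p=c(b,195,300,85,95,5); m[:475,370:795]=p
cv2.imwrite('pics/m2.png',m[:,:,::-1])
```

```text
(no output)
```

View pics/m1.png

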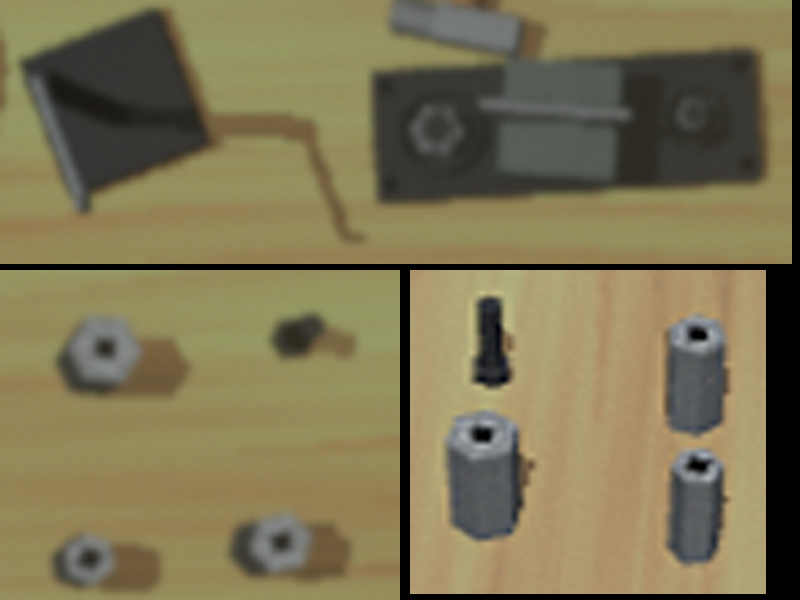

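View pics/m2.png

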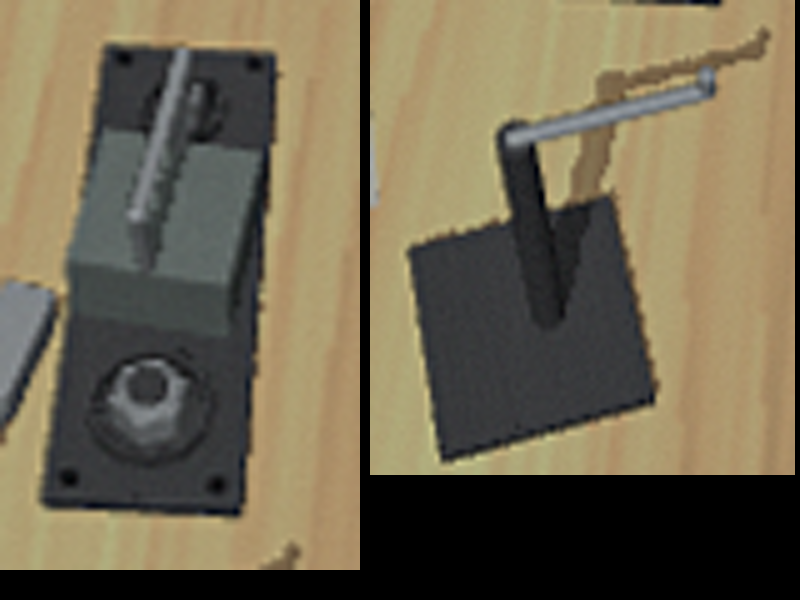

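The crops show: bar ends (478,103)-(632,115) in the top crop and (183,50)-(135,215) in the side crop; rod from post (35,78) to tip (85,205); socket tops with dark squares at (105,348) large, (90,558) small and (282,541) medium. Both outer nuts are visible, the left one larger.

```bash
cat >> h.py <<'E'
def un(p,s,x0,y0,ox=0,oy=0): return ((p[0]-ox+.5)/s-.5+x0,(p[1]-oy+.5)/s-.5+y0)
def tri(*dp):
    A=np.zeros((3,3));b=np.zeros(3)
    for d,uv in dp:
        o,v=ray(d,uv); v=v/np.linalg.norm(v); P=np.eye(3)-np.outer(v,v); A+=P;b+=P@o
    return np.linalg.solve(A,b)
E
python3 - <<'E'
from h import *
np.set_printoptions(precision=1,suppress=True)
T=load('top0');S=load('side0')
j=lambda p:un(p,4.8,138,165); k=lambda p:un(p,5,330,160,0,270); s1=lambda p:un(p,5.4,240,140,410,270)
s2=lambda p:un(p,6,225,215); s3=lambda p:un(p,5,195,300,370,0)
def show(n,t,s,z):
    print(n,z,'top',onz(T,t,z),'side',onz(S,s,z),'tri',tri((T,t),(S,s)))
show('barR',j((630,115)),s2((183,52)),110)
show('barL',j((480,103)),s2((136,215)),110)
show('post',j((38,80)),s3((512,137)),200)
show('tip',j((85,205)),s3((709,90)),200)
show('large',k((105,348)),s1((482,434)),70)
show('med',k((282,541)),s1((697,333)),70)
show('small',k((90,558)),s1((697,465)),70)
print('jigT',[onz(T,j(p),12) for p in((372,72),(760,48),(765,182),(378,203))],np.mean([onz(T,j(p),12) for p in((372,72),(760,48),(765,182),(378,203))],0))
C=[onz(S,s2(p),12) for p in((105,45),(277,52),(242,515),(42,505))]
print('jigS',C,np.mean(C,0))
print('nutLtop',onz(T,j((437,129)),37),onz(S,s2((150,382)),37),'nutR',onz(T,j((693,114)),37))
print('foot',[onz(S,s3(p),5) for p in((408,247),(612,195),(656,402),(443,462))])
C=[onz(T,j(p),56) for p in((505,60),(622,66),(614,181),(497,171))];print('box',C,np.mean(C,0))
E
```

```text
barR 110 top [539.7   3.9] side [541.6   3.6] tri [540.6   3.9 110.4]
barL 110 top [550.2  97.9] side [551.2  96. ] tri [550.4  97.7 112.4]
post 200 top [561.2 350. ] side [563.1 350.7] tri [562.3 350.3 199.1]
tip 200 top [486.5 323. ] side [486.2 323.6] tri [486.4 323.2 199.3]
large 70 top [ 578.  -249.5] side [ 579.5 -249.6] tri [ 578.7 -249.4   70. ]
med 70 top [ 455.1 -353.3] side [ 456.3 -353.8] tri [ 455.7 -353.3   70.4]
small 70 top [ 448.2 -235. ] side [ 449.6 -234.9] tri [ 448.9 -235.    69.9]
jigT [array([585. , 179.1]), array([593.2, -82.3]), array([502.7, -82.8]), array([496.5, 176.9])] [544.3  47.7]
jigS [array([593.9, -76.9]), array([506.1, -80.3]), array([497.4, 182.3]), array([585.3, 185.1])] [545.7  52.5]
nutLtop [542.4 133.4] [543.1 134.1] nutR [547.2 -35.9]
foot [array([636.3, 321.9]), array([541.3, 287.6]), array([507.4, 384.2]), array([600.3, 418.4])]
box [array([584.3,  85.9]), array([578. ,   9.6]), array([502.9,  16.9]), array([511.7,  92.8])] [544.2  51.3]
```

```bash
cat >> h.py <<'E'
import json
def plan(x,y,z,yaw=None,claw=85,vmax=40,start=None):
    """rows from the present pose to the target, to be sent by hand"""
    s=sense(); p=np.array(s['eef_pos']) if start is None else np.array(start[:3],float); w=s['tcp_rot'][2] if start is None else start[3]
    yaw=w if yaw is None else yaw
    D=np.array([x,y,z])-p; a=(yaw-w+np.pi)%(2*np.pi)-np.pi
    n=int(max(np.ceil(np.linalg.norm(D)/vmax),np.ceil(abs(a)/.12),1)); out=[]
    for i in range(n):
        c,q=np.cos(w),np.sin(w); d=D/n
        t=np.round(-a/n,3); v=np.round([c*d[0]+q*d[1],q*d[0]-c*d[1],-d[2]],1)
        out.append({"claw":claw,"delta_pos":v.tolist(),"turn":float(t)}); w-=t
    print(n,'rows; F',np.round(s['contact_force'],1),'pose',np.round(p,1),round(float(s['tcp_rot'][2]),3),'clock',round(s['clock'],2),'open',round(s['opening'],3),'grip',round(s['grasp_force'],1))
    for i in range(0,n,8): print(json.dumps(out[i:i+8]))
E
python3 -c "
from h import *
plan(543,23,190,1.466)"
```

```text
17 rows; F [ 0.2  0.1 -0.4] pose [ 249.4 -572.6  238.6] 0.411 clock 0.1 open 0.998 grip 0.0
[{"claw": 85, "delta_pos": [29.8, -25.2, 2.9], "turn": -0.062}, {"claw": 85, "delta_pos": [31.3, -23.3, 2.9], "turn": -0.062}, {"claw": 85, "delta_pos": [32.7, -21.3, 2.9], "turn": -0.062}, {"claw": 85, "delta_pos": [34.0, -19.3, 2.9], "turn": -0.062}, {"claw": 85, "delta_pos": [35.1, -17.1, 2.9], "turn": -0.062}, {"claw": 85, "delta_pos": [36.1, -14.9, 2.9], "turn": -0.062}, {"claw": 85, "delta_pos": [37.0, -12.7, 2.9], "turn": -0.062}, {"claw": 85, "delta_pos": [37.7, -10.3, 2.9], "turn": -0.062}]
[{"claw": 85, "delta_pos": [38.2, -8.0, 2.9], "turn": -0.062}, {"claw": 85, "delta_pos": [38.7, -5.6, 2.9], "turn": -0.062}, {"claw": 85, "delta_pos": [38.9, -3.2, 2.9], "turn": -0.062}, {"claw": 85, "delta_pos": [39.1, -0.8, 2.9], "turn": -0.062}, {"claw": 85, "delta_pos": [39.0, 1.6, 2.9], "turn": -0.062}, {"claw": 85, "delta_pos": [38.8, 4.1, 2.9], "turn": -0.062}, {"claw": 85, "delta_pos": [38.5, 6.5, 2.9], "turn": -0.062}, {"claw": 85, "delta_pos": [38.0, 8.8, 2.9], "turn": -0.062}]
[{"claw": 85, "delta_pos": [37.4, 11.2, 2.9], "turn": -0.062}]
```

Emit:
step_arm([
  {"claw":85,"delta_pos":[30,-25,3],"turn":-0.062},
  {"claw":85,"delta_pos":[31,-23,3],"turn":-0.062},
  {"claw":85,"delta_pos":[33,-21,3],"turn":-0.062},
  {"claw":85,"delta_pos":[34,-19,3],"turn":-0.062},
  {"claw":85,"delta_pos":[35,-17,3],"turn":-0.062},
  {"claw":85,"delta_pos":[36,-15,3],"turn":-0.062},
  {"claw":85,"delta_pos":[37,-13,3],"turn":-0.062},
  {"claw":85,"delta_pos":[38,-10,3],"turn":-0.062},
])

```text
clock: 0.77
eef_pos: [388.8, -291.7, 215.0]
tcp_rot: [-3.141, -0.0, 0.909]
contact_force: [0.5, -0.7, 0.0]
opening: 0.994
grasp_force: 0.0
```

Emit:
step_arm([
  {"claw":85,"delta_pos":[38,-8,3],"turn":-0.062},
  {"claw":85,"delta_pos":[39,-6,3],"turn":-0.062},
  {"claw":85,"delta_pos":[39,-3,3],"turn":-0.062},
  {"claw":85,"delta_pos":[39,-1,3],"turn":-0.062},
  {"claw":85,"delta_pos":[39,2,3],"turn":-0.062},
  {"claw":85,"delta_pos":[39,4,3],"turn":-0.062},
  {"claw":85,"delta_pos":[38,6,3],"turn":-0.062},
  {"claw":85,"delta_pos":[30,8,3],"turn":-0.062},
])

```text
clock: 1.43
eef_pos: [524.1, -18.3, 191.0]
tcp_rot: [-3.141, -0.0, 1.407]
contact_force: [0.6, -1.2, 0.7]
opening: 0.994
grasp_force: 0.0
```

```bash
python3 -c "
from h import *
plan(542.8,23,140,1.466)
plan(542.8,23,99,1.466,start=[542.8,23,140,1.466])"
```

```text
2 rows; F [ 0.6 -1.2  0.7] pose [524.1 -18.3 191. ] 1.407 clock 1.43 open 0.994 grip 0.0
[{"claw": 85, "delta_pos": [21.9, 5.8, 25.5], "turn": -0.03}, {"claw": 85, "delta_pos": [21.7, 6.5, 25.5], "turn": -0.03}]
2 rows; F [ 0.6 -1.2  0.7] pose [542.8  23.  140. ] 1.407 clock 1.43 open 0.994 grip 0.0
[{"claw": 85, "delta_pos": [0.0, 0.0, 20.5], "turn": -0.0}, {"claw": 85, "delta_pos": [0.0, 0.0, 20.5], "turn": -0.0}]
```

Emit:
step_arm([
  {"claw":85,"delta_pos":[22,6,25],"turn":-0.03},
  {"claw":85,"delta_pos":[22,6,25],"turn":-0.03},
  {"claw":85,"delta_pos":[0,0,0],"turn":0},
  {"claw":85,"delta_pos":[0,0,0],"turn":0},
])

```text
clock: 1.77
eef_pos: [541.1, 21.6, 139.7]
tcp_rot: [-3.138, 0.001, 1.465]
contact_force: [1.2, -0.6, 0.9]
opening: 0.99
grasp_force: 0.0
```

```bash
python3 -c "
from h import *
plan(542.8,23,99,1.466)"
```

```text
2 rows; F [ 1.2 -0.6  0.9] pose [541.1  21.6 139.7] 1.465 clock 1.77 open 0.99 grip 0.0
[{"claw": 85, "delta_pos": [0.8, 0.8, 20.3], "turn": -0.001}, {"claw": 85, "delta_pos": [0.8, 0.8, 20.3], "turn": -0.001}]
```

Emit:
step_arm([
  {"claw":85,"delta_pos":[1,1,20],"turn":0},
  {"claw":85,"delta_pos":[1,1,20],"turn":0},
  {"claw":40,"delta_pos":[0,0,0],"turn":0},
  {"claw":0,"delta_pos":[0,0,0],"turn":0},
  {"claw":0,"delta_pos":[0,0,0],"turn":0},
  {"claw":0,"delta_pos":[0,0,0],"turn":0},
  {"claw":0,"delta_pos":[0,0,0],"turn":0},
  {"claw":0,"delta_pos":[0,0,0],"turn":0},
], force=60)

```text
clock: 2.43
eef_pos: [544.8, 22.3, 102.2]
tcp_rot: [3.14, -0.0, 1.463]
contact_force: [-1.3, 0.4, -0.5]
opening: 0.136
grasp_force: 0.0
```

Emit:
step_arm([
  {"claw":0,"delta_pos":[0,0,0],"turn":0},
  {"claw":0,"delta_pos":[0,0,0],"turn":0},
  {"claw":0,"delta_pos":[0,0,-5],"turn":0},
  {"claw":0,"delta_pos":[0,0,-10],"turn":0},
])

```text
clock: 2.77
eef_pos: [543.4, 22.4, 115.8]
tcp_rot: [-3.139, 0.0, 1.463]
contact_force: [-0.6, -0.3, -2.3]
opening: 0.066
grasp_force: 58.5
```

```bash
python3 -c "
from h import *
s=sense();print(s['opening'],s['grasp_force'],s['contact_force'],s['wrist_torque'],s['eef_pos'])"
```

```text
0.06611454262623499 58.49706709384918 [-0.58546806 -0.33511466 -2.270551  ] [-0.08109958  0.01595373 -0.06947738] [543.36881711  22.43604985 115.81174381]
```

```bash
python3 -c "
from h import *
plan(453.5,281,226,1.911,claw=0,vmax=30,start=[543.4,22.4,225.8,1.463])"
```

```text
10 rows; F [-0.6 -0.3 -2.3] pose [543.4  22.4 225.8] 1.463 clock 2.77 open 0.066 grip 58.5
[{"claw": 0, "delta_pos": [24.7, -11.7, -0.0], "turn": -0.045}, {"claw": 0, "delta_pos": [25.2, -10.6, -0.0], "turn": -0.045}, {"claw": 0, "delta_pos": [25.7, -9.4, -0.0], "turn": -0.045}, {"claw": 0, "delta_pos": [26.1, -8.3, -0.0], "turn": -0.045}, {"claw": 0, "delta_pos": [26.4, -7.1, -0.0], "turn": -0.045}, {"claw": 0, "delta_pos": [26.7, -5.9, -0.0], "turn": -0.045}, {"claw": 0, "delta_pos": [27.0, -4.7, -0.0], "turn": -0.045}, {"claw": 0, "delta_pos": [27.2, -3.5, -0.0], "turn": -0.045}]
[{"claw": 0, "delta_pos": [27.3, -2.3, -0.0], "turn": -0.045}, {"claw": 0, "delta_pos": [27.4, -1.0, -0.0], "turn": -0.045}]
```

Emit:
step_arm([
  {"claw":0,"delta_pos":[0,0,-20],"turn":0},
  {"claw":0,"delta_pos":[0,0,-30],"turn":0},
  {"claw":0,"delta_pos":[0,0,-30],"turn":0},
  {"claw":0,"delta_pos":[0,0,-20],"turn":0},
  {"claw":0,"delta_pos":[0,0,-10],"turn":0},
  {"claw":0,"delta_pos":[0,0,0],"turn":0},
])

```text
clock: 3.27
eef_pos: [545.6, 22.6, 229.0]
tcp_rot: [3.137, -0.001, 1.463]
contact_force: [1.1, -0.1, -2.2]
opening: 0.065
grasp_force: 58.7
```

Emit:
step_arm([
  {"claw":0,"delta_pos":[15,-7,0],"turn":-0.045},
  {"claw":0,"delta_pos":[25,-11,0],"turn":-0.045},
  {"claw":0,"delta_pos":[26,-10,0],"turn":-0.045},
  {"claw":0,"delta_pos":[26,-9,0],"turn":-0.045},
  {"claw":0,"delta_pos":[26,-8,0],"turn":-0.045},
  {"claw":0,"delta_pos":[27,-6,0],"turn":-0.045},
  {"claw":0,"delta_pos":[27,-5,0],"turn":-0.045},
  {"claw":0,"delta_pos":[27,-4,0],"turn":-0.045},
])

```text
clock: 3.93
eef_pos: [471.1, 219.4, 224.7]
tcp_rot: [-3.139, 0.0, 1.825]
contact_force: [0.0, 0.1, -2.4]
opening: 0.066
grasp_force: 58.6
```

Emit:
step_arm([
  {"claw":0,"delta_pos":[27,-2,0],"turn":-0.045},
  {"claw":0,"delta_pos":[22,-1,0],"turn":-0.045},
  {"claw":0,"delta_pos":[10,0,0],"turn":0},
  {"claw":0,"delta_pos":[0,0,0],"turn":0},
  {"claw":0,"delta_pos":[0,0,0],"turn":0},
  {"claw":0,"delta_pos":[0,0,0],"turn":0},
])

```text
clock: 4.43
eef_pos: [453.2, 273.4, 225.6]
tcp_rot: [-3.14, 0.001, 1.912]
contact_force: [0.4, -0.8, -2.3]
opening: 0.069
grasp_force: 58.6
```

Run:
```python
from h import *
plan(519,304.8,226,1.911,claw=0,vmax=20)
def c(im,x0,y0,w,h,s): return cv2.resize(im[y0:y0+h,x0:x0+w],None,fx=s,fy=s,interpolation=cv2.INTER_CUBIC)
a=shot('top','t1')['img'];b=shot('side','s1')['img']
m=np.zeros((600,800,3),np.uint8)
m[:,:400]=c(a,140,150,80,120,5); m[:,400:]=c(b,190,265,80,120,5)
cv2.imwrite('pics/m3.png',m[:,:,::-1])
```

```text
4 rows; F [ 0.4 -0.8 -2.3] pose [453.2 273.4 225.6] 1.912 clock 4.43 open 0.069 grip 58.6
[{"claw": 0, "delta_pos": [1.9, 18.1, -0.1], "turn": 0.0}, {"claw": 0, "delta_pos": [1.9, 18.1, -0.1], "turn": 0.0}, {"claw": 0, "delta_pos": [1.9, 18.1, -0.1], "turn": 0.0}, {"claw": 0, "delta_pos": [1.9, 18.1, -0.1], "turn": 0.0}]
```

View pics/m3.png

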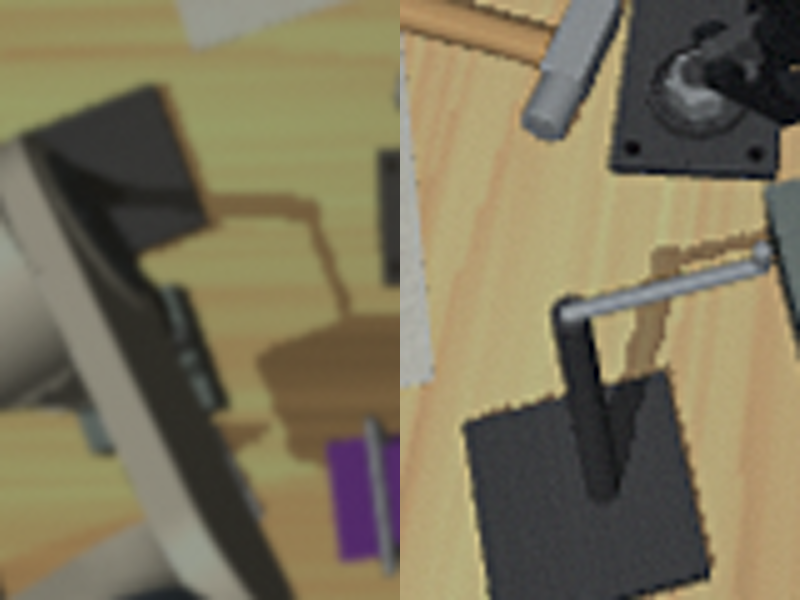

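The side crop shows the rod tip at (765,260) just left of the cover's box (770,190); the rod is clear. I'll slide in and check the force.

Emit:
step_arm([
  {"claw":0,"delta_pos":[8,0,0],"turn":0},
  {"claw":0,"delta_pos":[0,10,0],"turn":0},
  {"claw":0,"delta_pos":[0,12,0],"turn":0},
  {"claw":0,"delta_pos":[0,12,0],"turn":0},
  {"claw":0,"delta_pos":[0,12,0],"turn":0},
  {"claw":0,"delta_pos":[0,0,0],"turn":0},
])

```text
clock: 5.03
eef_pos: [496.8, 298.4, 226.4]
tcp_rot: [3.14, -0.0, 1.912]
contact_force: [0.3, -1.1, -2.8]
opening: 0.066
grasp_force: 58.7
```

Run:
```python
from h import *
plan(519,304.8,226,1.911,claw=0,vmax=20)
b=shot('side','s2')['img'][250:390,185:345]
cv2.imwrite('pics/m4.png',cv2.resize(b,None,fx=4,fy=4,interpolation=cv2.INTER_CUBIC)[:,:,::-1])
```

```text
2 rows; F [ 0.3 -1.1 -2.8] pose [496.8 298.4 226.4] 1.912 clock 5.03 open 0.066 grip 58.7
[{"claw": 0, "delta_pos": [-0.7, 11.5, 0.2], "turn": 0.001}, {"claw": 0, "delta_pos": [-0.7, 11.5, 0.2], "turn": 0.001}]
```

View pics/m4.png

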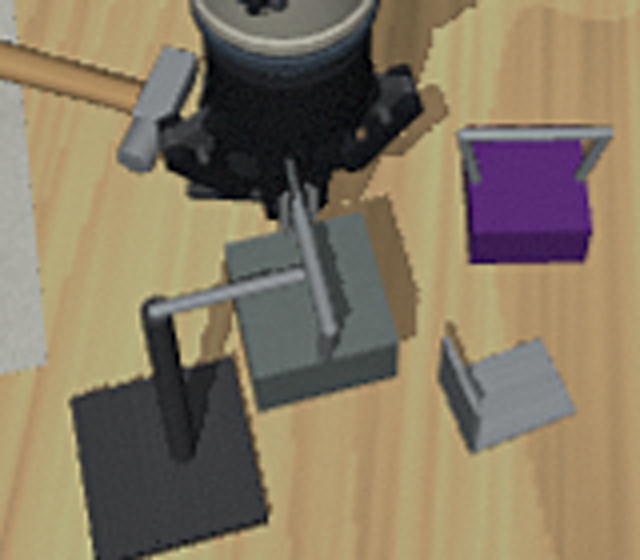

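The rod passes under the bar, with the bar crossing it near its midpoint at (310,272). I'll go in a little further, then lower.

Emit:
step_arm([
  {"claw":0,"delta_pos":[0,10,0],"turn":0},
  {"claw":0,"delta_pos":[0,10,0],"turn":0},
  {"claw":0,"delta_pos":[0,2,6],"turn":0},
  {"claw":0,"delta_pos":[0,0,8],"turn":0},
  {"claw":0,"delta_pos":[0,0,6],"turn":0},
  {"claw":0,"delta_pos":[0,0,4],"turn":0},
  {"claw":0,"delta_pos":[0,0,0],"turn":0},
])

```text
clock: 5.67
eef_pos: [513.5, 304.2, 200.7]
tcp_rot: [-3.139, 0.0, 1.913]
contact_force: [-0.4, 0.3, -1.5]
opening: 0.061
grasp_force: 58.7
```

Emit:
step_arm([
  {"claw":0,"delta_pos":[0,0,2],"turn":0},
  {"claw":0,"delta_pos":[0,0,0],"turn":0},
])

```text
clock: 5.83
eef_pos: [514.4, 304.8, 200.1]
tcp_rot: [-3.141, -0.0, 1.913]
contact_force: [-0.9, -1.4, -0.8]
opening: 0.069
grasp_force: 58.7
```

Emit:
step_arm([
  {"claw":0,"delta_pos":[0,0,2],"turn":0},
  {"claw":0,"delta_pos":[0,0,0],"turn":0},
  {"claw":0,"delta_pos":[0,0,0],"turn":0},
])

```text
clock: 6.08
eef_pos: [514.8, 304.9, 199.0]
tcp_rot: [3.141, -0.0, 1.913]
contact_force: [-1.4, -1.0, 3.1]
opening: 0.065
grasp_force: 59.3
```

Emit:
step_arm([
  {"claw":12,"delta_pos":[0,0,0],"turn":0},
  {"claw":20,"delta_pos":[0,0,0],"turn":0},
  {"claw":40,"delta_pos":[0,0,0],"turn":0},
  {"claw":40,"delta_pos":[0,0,0],"turn":0},
  {"claw":40,"delta_pos":[0,0,-10],"turn":0},
  {"claw":40,"delta_pos":[0,0,-20],"turn":0},
  {"claw":40,"delta_pos":[0,0,-30],"turn":0},
  {"claw":40,"delta_pos":[0,0,-30],"turn":0},
])

```text
clock: 6.75
eef_pos: [514.1, 304.5, 289.4]
tcp_rot: [-3.14, 0.0, 1.913]
contact_force: [0.8, 0.3, 0.7]
opening: 0.469
grasp_force: 0.0
```

Run:
```python
from h import *
plan(450,0,280,.6,claw=85,vmax=38)
```

```text
11 rows; F [0.8 0.3 0.7] pose [514.1 304.5 289.4] 1.913 clock 6.75 open 0.469 grip 0.0
[{"claw": 85, "delta_pos": [-24.1, -14.8, 0.9], "turn": 0.119}, {"claw": 85, "delta_pos": [-25.7, -11.8, 0.9], "turn": 0.119}, {"claw": 85, "delta_pos": [-26.9, -8.7, 0.9], "turn": 0.119}, {"claw": 85, "delta_pos": [-27.8, -5.4, 0.9], "turn": 0.119}, {"claw": 85, "delta_pos": [-28.2, -2.1, 0.9], "turn": 0.119}, {"claw": 85, "delta_pos": [-28.3, 1.3, 0.9], "turn": 0.119}, {"claw": 85, "delta_pos": [-27.9, 4.6, 0.9], "turn": 0.119}, {"claw": 85, "delta_pos": [-27.2, 7.9, 0.9], "turn": 0.119}]
[{"claw": 85, "delta_pos": [-26.0, 11.1, 0.9], "turn": 0.119}, {"claw": 85, "delta_pos": [-24.5, 14.1, 0.9], "turn": 0.119}, {"claw": 85, "delta_pos": [-22.7, 16.9, 0.9], "turn": 0.119}]
```

Emit:
step_arm([
  {"claw":85,"delta_pos":[-20,-15,0],"turn":0.12},
  {"claw":85,"delta_pos":[-35,-16,0],"turn":0.12},
  {"claw":85,"delta_pos":[-37,-12,0],"turn":0.12},
  {"claw":85,"delta_pos":[-38,-7,0],"turn":0.12},
  {"claw":85,"delta_pos":[-39,-3,0],"turn":0.12},
  {"claw":85,"delta_pos":[-39,2,0],"turn":0.12},
  {"claw":85,"delta_pos":[-38,6,0],"turn":0.12},
  {"claw":85,"delta_pos":[-38,11,0],"turn":0.12},
])

```text
clock: 7.42
eef_pos: [449.5, 13.3, 289.2]
tcp_rot: [3.141, -0.001, 0.947]
contact_force: [1.3, -0.5, -0.6]
opening: 0.996
grasp_force: 0.0
```

Emit:
step_arm([
  {"claw":85,"delta_pos":[-36,15,0],"turn":0.12},
  {"claw":85,"delta_pos":[-33,19,0],"turn":0.12},
  {"claw":85,"delta_pos":[-30,22,0],"turn":0.12},
  {"claw":85,"delta_pos":[-28,25,0],"turn":0.12},
  {"claw":85,"delta_pos":[-20,20,0],"turn":0},
  {"claw":85,"delta_pos":[0,0,0],"turn":0},
  {"claw":85,"delta_pos":[0,0,0],"turn":0},
])

```text
clock: 8.0
eef_pos: [406.8, -161.2, 289.0]
tcp_rot: [3.141, -0.001, 0.47]
contact_force: [-0.4, 0.1, 0.4]
opening: 0.992
grasp_force: 0.0
```

Run:
```python
from h import *
plan(400,-200,280,.47)
def c(im,x0,y0,w,h,s): return cv2.resize(im[y0:y0+h,x0:x0+w],None,fx=s,fy=s,interpolation=cv2.INTER_CUBIC)
a=shot('top','t3')['img'];b=shot('side','s3')['img']
m=np.zeros((600,800,3),np.uint8)
m[:240,:560]=c(a,200,170,112,48,5)[:,:560]
m[:600,566:800]=c(b,232,225,39,100,6)[:,:234]
m[250:600,:560]=c(b,185,270,112,70,5)
cv2.imwrite('pics/m5.png',m[:,:,::-1])
```

```text
2 rows; F [-0.4  0.1  0.4] pose [ 406.8 -161.2  289. ] 0.47 clock 8.0 open 0.992 grip 0.0
[{"claw": 85, "delta_pos": [-11.8, 15.8, 4.5], "turn": -0.0}, {"claw": 85, "delta_pos": [-11.8, 15.8, 4.5], "turn": -0.0}]
```

View pics/m5.png

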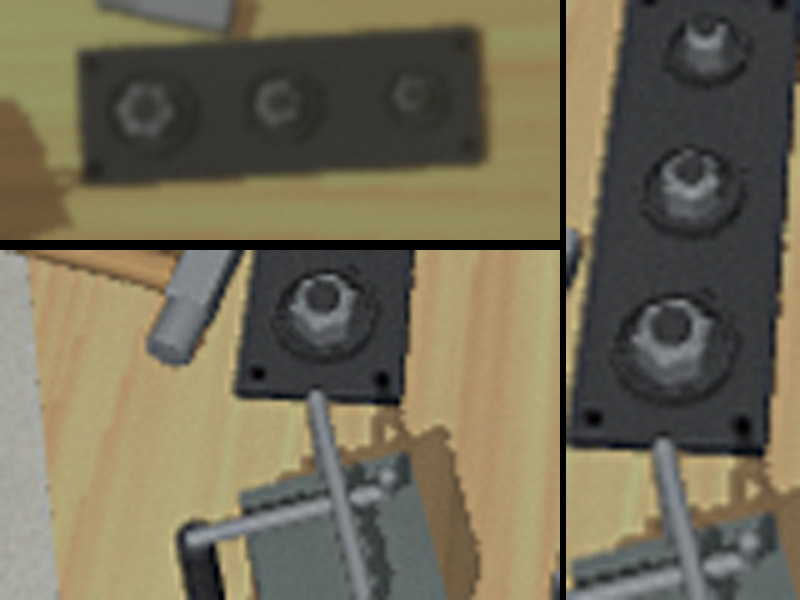

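The cover hangs on the rod. The three nuts are, left to right, large, medium (middle, about (277,102) top crop, (690,180) side crop) and small, so the medium socket fits. One zoom to get the yaws of that nut and that socket.

Run:
```python
from h import *
def c(im,x0,y0,w,h,s):
    p=cv2.resize(im[y0:y0+h,x0:x0+w],None,fx=s,fy=s,interpolation=cv2.INTER_CUBIC)
    p=p.astype(float); return np.clip((p-p.min())/(np.percentile(p,99.5)-p.min())*255,0,255).astype(np.uint8)
av=lambda n:np.mean([grab_frame(n)['img'].astype(float) for _ in range(6)],0).astype(np.uint8)
a=av('top');b=av('side');a0=load('top0')['img'];b0=load('side0')['img']
m=np.zeros((600,800,3),np.uint8)
m[:300,:400]=c(a,242,178,27,20,15)[:300,:400]
m[:300,400:]=c(b,238,246,27,20,15)[:300,:400]
m[300:,:400]=c(a0,373,204,27,20,15)[:300,:400]
m[300:,400:]=c(b0,280,146,27,20,15)[:300,:400]
cv2.imwrite('pics/m6.png',m[:,:,::-1])
# automatic: nut centre at mid of jig, edges
```

```text
(no output)
```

View pics/m6.png

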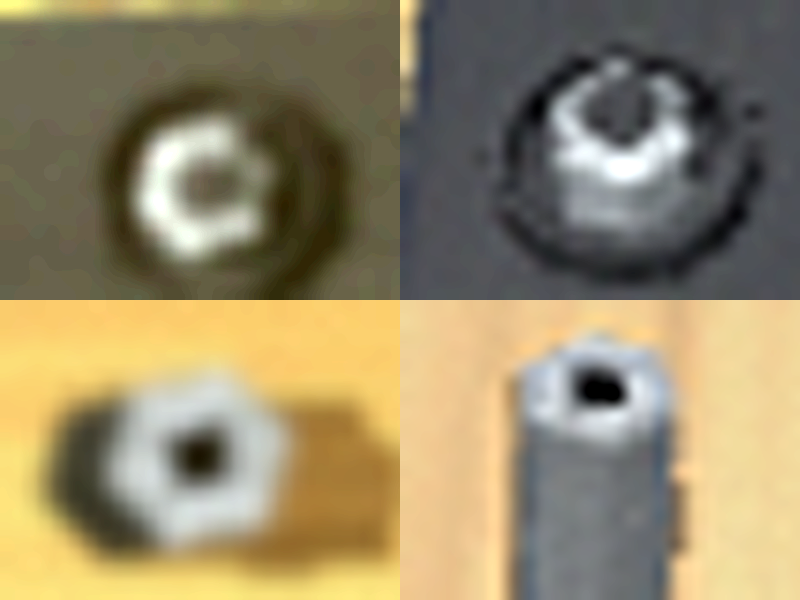

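In the top crop the socket's corners are about 10° off the image's right axis, and the nut's are about 10-15°. Both give a yaw of about 0.15-0.2 rad, within the fit's tolerance of ±0.22. Next I compute the nut's centre and plan the pick.

Run:
```python
from h import *
T=load('t3');S=load('s3')
u=lambda p,x,y,ox=0,oy=0:un(p,15,x,y,ox,oy)
print('nut',onz(T,u((206,185),242,178),38),onz(S,u((620,110),238,246,400),38))
T=load('top0');S=load('side0')
print('sock',onz(T,u((200,458),373,204,0,300),70),onz(S,u((598,388),280,146,400,300),70))
plan(456,-353.3,110,.668,claw=70,vmax=40)
```

```text
nut [544.86387784  48.82721345] [546.04601828  52.35146473]
sock [ 454.29777515 -352.881943  ] [ 456.26473103 -353.05041556]
7 rows; F [-0.8 -0.5  0. ] pose [ 407.1 -159.9  288.3] 0.473 clock 8.7 open 0.99 grip 0.0
[{"claw": 70, "delta_pos": [-6.4, 27.8, 25.5], "turn": -0.028}, {"claw": 70, "delta_pos": [-7.1, 27.6, 25.5], "turn": -0.028}, {"claw": 70, "delta_pos": [-7.9, 27.4, 25.5], "turn": -0.028}, {"claw": 70, "delta_pos": [-8.7, 27.1, 25.5], "turn": -0.028}, {"claw": 70, "delta_pos": [-9.4, 26.9, 25.5], "turn": -0.028}, {"claw": 70, "delta_pos": [-10.2, 26.6, 25.5], "turn": -0.028}, {"claw": 70, "delta_pos": [-10.9, 26.3, 25.5], "turn": -0.028}]
```

Emit:
step_arm([
  {"claw":70,"delta_pos":[-6,28,25],"turn":-0.028},
  {"claw":70,"delta_pos":[-7,28,25],"turn":-0.028},
  {"claw":70,"delta_pos":[-8,27,25],"turn":-0.028},
  {"claw":70,"delta_pos":[-9,27,25],"turn":-0.028},
  {"claw":70,"delta_pos":[-9,27,25],"turn":-0.028},
  {"claw":70,"delta_pos":[-10,27,25],"turn":-0.028},
  {"claw":70,"delta_pos":[-11,26,25],"turn":-0.028},
  {"claw":70,"delta_pos":[0,0,0],"turn":0},
])

```text
clock: 9.37
eef_pos: [455.8, -356.2, 108.3]
tcp_rot: [-3.138, 0.002, 0.669]
contact_force: [-1.8, 0.6, -0.2]
opening: 0.819
grasp_force: 0.0
```

Emit:
step_arm([
  {"claw":70,"delta_pos":[0,0,0],"turn":0},
  {"claw":70,"delta_pos":[0,0,0],"turn":0},
])

```text
clock: 9.53
eef_pos: [456.3, -353.1, 113.2]
tcp_rot: [-3.141, 0.0, 0.668]
contact_force: [0.1, 0.6, -0.5]
opening: 0.819
grasp_force: 0.0
```

Run:
```python
from h import *
plan(455.8,-353.2,37,.668,claw=70,vmax=26)
```

```text
3 rows; F [ 0.1  0.6 -0.5] pose [ 456.3 -353.1  113.2] 0.668 clock 9.53 open 0.819 grip 0.0
[{"claw": 70, "delta_pos": [-0.2, -0.1, 25.4], "turn": -0.0}, {"claw": 70, "delta_pos": [-0.2, -0.1, 25.4], "turn": -0.0}, {"claw": 70, "delta_pos": [-0.2, -0.1, 25.4], "turn": -0.0}]
```

Emit:
step_arm([
  {"claw":70,"delta_pos":[-0.3,-0.2,25],"turn":0},
  {"claw":70,"delta_pos":[-0.3,-0.2,25],"turn":0},
  {"claw":70,"delta_pos":[0,0,18],"turn":0},
  {"claw":70,"delta_pos":[0,0,8],"turn":0},
  {"claw":70,"delta_pos":[0,0,0],"turn":0},
  {"claw":45,"delta_pos":[0,0,0],"turn":0},
  {"claw":40,"delta_pos":[0,0,0],"turn":0},
  {"claw":30,"delta_pos":[0,0,0],"turn":0},
], force=60)

```text
clock: 10.2
eef_pos: [456.8, -353.9, 38.9]
tcp_rot: [3.139, -0.001, 0.669]
contact_force: [0.4, -1.2, 1.9]
opening: 0.401
grasp_force: 6.3
```

Emit:
step_arm([
  {"claw":20,"delta_pos":[0,0,0],"turn":0},
  {"claw":10,"delta_pos":[0,0,0],"turn":0},
  {"claw":10,"delta_pos":[0,0,0],"turn":0},
  {"claw":10,"delta_pos":[0,0,0],"turn":0},
])

```text
clock: 10.53
eef_pos: [456.8, -353.9, 39.0]
tcp_rot: [3.139, -0.001, 0.669]
contact_force: [-0.4, 1.8, 6.2]
opening: 0.396
grasp_force: 59.0
```

Emit:
step_arm([
  {"claw":10,"delta_pos":[0,0,-10],"turn":0},
  {"claw":10,"delta_pos":[0,0,-30],"turn":0},
  {"claw":10,"delta_pos":[0,0,-35],"turn":0},
  {"claw":10,"delta_pos":[0,0,-30],"turn":0},
  {"claw":10,"delta_pos":[0,0,-10],"turn":0},
  {"claw":10,"delta_pos":[0,0,0],"turn":0},
])

```text
clock: 11.03
eef_pos: [457.4, -354.7, 156.1]
tcp_rot: [3.135, -0.001, 0.669]
contact_force: [0.0, -0.3, -2.3]
opening: 0.395
grasp_force: 60.3
```

Run:
```python
from h import *
plan(545.3,49.8,110,.69,claw=10,vmax=35)
```

```text
12 rows; F [ 0.  -0.3 -2.3] pose [ 457.4 -354.7  156.1] 0.669 clock 11.03 open 0.395 grip 60.3
[{"claw": 10, "delta_pos": [26.6, -21.9, 3.8], "turn": -0.002}, {"claw": 10, "delta_pos": [26.7, -21.9, 3.8], "turn": -0.002}, {"claw": 10, "delta_pos": [26.7, -21.8, 3.8], "turn": -0.002}, {"claw": 10, "delta_pos": [26.8, -21.7, 3.8], "turn": -0.002}, {"claw": 10, "delta_pos": [26.8, -21.7, 3.8], "turn": -0.002}, {"claw": 10, "delta_pos": [26.9, -21.6, 3.8], "turn": -0.002}, {"claw": 10, "delta_pos": [26.9, -21.6, 3.8], "turn": -0.002}, {"claw": 10, "delta_pos": [26.9, -21.5, 3.8], "turn": -0.002}]
[{"claw": 10, "delta_pos": [27.0, -21.5, 3.8], "turn": -0.002}, {"claw": 10, "delta_pos": [27.0, -21.4, 3.8], "turn": -0.002}, {"claw": 10, "delta_pos": [27.1, -21.4, 3.8], "turn": -0.002}, {"claw": 10, "delta_pos": [27.1, -21.3, 3.8], "turn": -0.002}]
```

Emit:
step_arm([
  {"claw":10,"delta_pos":[20,-16,0],"turn":-0.002},
  {"claw":10,"delta_pos":[27,-22,0],"turn":-0.002},
  {"claw":10,"delta_pos":[27,-22,0],"turn":-0.002},
  {"claw":10,"delta_pos":[27,-22,0],"turn":-0.002},
  {"claw":10,"delta_pos":[27,-22,0],"turn":-0.002},
  {"claw":10,"delta_pos":[27,-22,0],"turn":-0.002},
  {"claw":10,"delta_pos":[27,-22,0],"turn":-0.002},
  {"claw":10,"delta_pos":[27,-22,0],"turn":-0.002},
])

```text
clock: 11.7
eef_pos: [511.5, -88.3, 150.8]
tcp_rot: [-3.14, 0.002, 0.685]
contact_force: [0.0, 0.3, -2.5]
opening: 0.389
grasp_force: 60.2
```

Emit:
step_arm([
  {"claw":10,"delta_pos":[27,-22,5],"turn":-0.002},
  {"claw":10,"delta_pos":[27,-21,10],"turn":-0.002},
  {"claw":10,"delta_pos":[27,-21,15],"turn":-0.002},
  {"claw":10,"delta_pos":[22,-16,10],"turn":0},
  {"claw":10,"delta_pos":[10,-9,0],"turn":0},
  {"claw":10,"delta_pos":[0,0,0],"turn":0},
  {"claw":10,"delta_pos":[0,0,0],"turn":0},
  {"claw":10,"delta_pos":[0,0,0],"turn":0},
])

```text
clock: 12.37
eef_pos: [542.9, 49.5, 112.2]
tcp_rot: [-3.141, 0.001, 0.691]
contact_force: [-0.3, 0.2, -1.4]
opening: 0.391
grasp_force: 60.2
```

Run:
```python
from h import *
plan(545.3,49.8,95,.69,claw=10,vmax=35)
b=shot('side','s4')
# expected pixels for mouth / top centre of socket, nut centre, from side view
x,y,z=sense()['eef_pos']
print(proj(b,[[x,y,z+31],[x,y,z-39],[545.3,49.8,38]]))
cv2.imwrite('pics/m7.png',cv2.resize(b['img'][205:290,200:310],None,fx=7,fy=7,interpolation=cv2.INTER_CUBIC)[:,:,::-1])
```

```text
1 rows; F [-0.3  0.2 -1.4] pose [542.9  49.5 112.2] 0.691 clock 12.37 open 0.391 grip 60.2
[{"claw": 10, "delta_pos": [2.1, 1.3, 17.2], "turn": 0.001}]
[[252.09458328 228.57358746]
 [252.97442843 244.52557663]
 [252.57507433 252.14095873]]
```

View pics/m7.png

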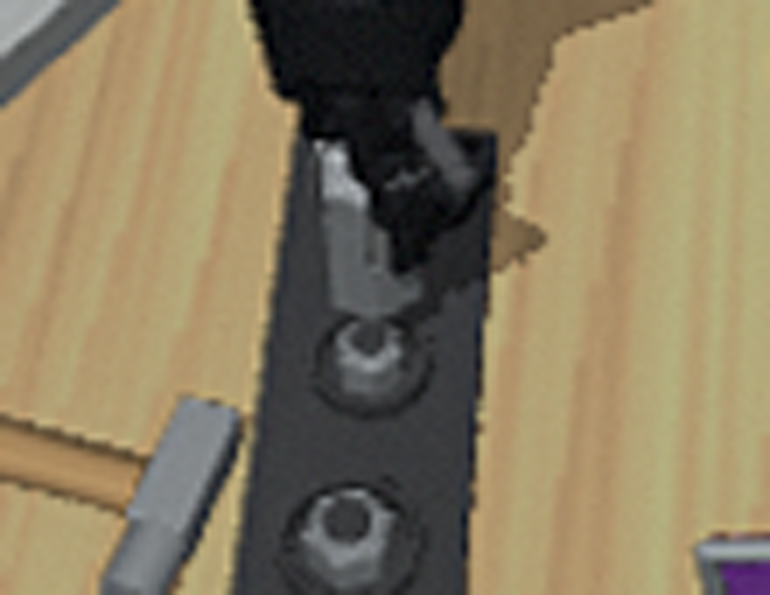

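The side view shows the socket (350,260) upright in the fingers just above the middle nut (370,345). Now I'll lower it.

Emit:
step_arm([
  {"claw":10,"delta_pos":[2,1.5,10],"turn":0},
  {"claw":10,"delta_pos":[0,0,10],"turn":0},
  {"claw":10,"delta_pos":[0,0,8],"turn":0},
  {"claw":10,"delta_pos":[0,0,0],"turn":0},
  {"claw":10,"delta_pos":[0,0,0],"turn":0},
])

```text
clock: 12.83
eef_pos: [545.1, 50.2, 83.3]
tcp_rot: [-3.14, 0.002, 0.69]
contact_force: [-0.2, 0.0, -1.4]
opening: 0.395
grasp_force: 60.3
```

Emit:
step_arm([
  {"claw":10,"delta_pos":[0,0,3],"turn":0},
  {"claw":10,"delta_pos":[0,0,3],"turn":0},
  {"claw":10,"delta_pos":[0,0,3],"turn":0},
  {"claw":10,"delta_pos":[0,0,0],"turn":0},
  {"claw":10,"delta_pos":[0,0,0],"turn":0},
])

```text
clock: 13.25
eef_pos: [545.7, 50.6, 75.2]
tcp_rot: [-3.141, 0.0, 0.691]
contact_force: [-0.3, -0.1, -1.3]
opening: 0.391
grasp_force: 60.3
```

Emit:
step_arm([
  {"claw":10,"delta_pos":[0,0,2],"turn":0},
  {"claw":10,"delta_pos":[0,0,2],"turn":0},
  {"claw":10,"delta_pos":[0,0,1],"turn":0},
  {"claw":10,"delta_pos":[0,0,0],"turn":0},
  {"claw":10,"delta_pos":[0,0,0],"turn":0},
])

```text
clock: 13.67
eef_pos: [545.8, 50.6, 70.2]
tcp_rot: [-3.142, 0.0, 0.691]
contact_force: [-0.2, 0.3, -1.3]
opening: 0.39
grasp_force: 60.3
```

Run:
```python
from h import *
s=sense();print(s['eef_pos'],s['contact_force'],s['wrist_torque'])
```

```text
[545.80531152  50.56060866  70.22375542] [-0.21225058  0.26257287 -1.34032155] [ 0.03773689 -0.00586018 -0.01950727]
```

Emit:
step_arm([
  {"claw":10,"delta_pos":[0,0,1.5],"turn":0},
  {"claw":10,"delta_pos":[0,0,1.5],"turn":0},
  {"claw":10,"delta_pos":[0,0,1],"turn":0},
  {"claw":10,"delta_pos":[0,0,0],"turn":0},
  {"claw":10,"delta_pos":[0,0,0],"turn":0},
])

```text
clock: 14.08
eef_pos: [546.0, 50.5, 66.2]
tcp_rot: [3.141, -0.0, 0.691]
contact_force: [0.3, -1.3, -2.0]
opening: 0.398
grasp_force: 60.3
```

Emit:
step_arm([
  {"claw":10,"delta_pos":[0,0,1.5],"turn":0},
  {"claw":10,"delta_pos":[0,0,1],"turn":0},
  {"claw":10,"delta_pos":[0,0,0],"turn":0},
  {"claw":10,"delta_pos":[0,0,0],"turn":0},
])

```text
clock: 14.42
eef_pos: [546.0, 50.5, 63.7]
tcp_rot: [3.141, -0.0, 0.691]
contact_force: [1.9, -1.7, -3.3]
opening: 0.395
grasp_force: 60.3
```

Emit:
step_arm([
  {"claw":10,"delta_pos":[0,0.6,1.5],"turn":0},
  {"claw":10,"delta_pos":[0,0,1.5],"turn":0},
  {"claw":10,"delta_pos":[0,0,1],"turn":0},
  {"claw":10,"delta_pos":[0,0,0],"turn":0},
  {"claw":10,"delta_pos":[0,0,0],"turn":0},
])

```text
clock: 14.83
eef_pos: [545.9, 50.1, 59.6]
tcp_rot: [-3.141, 0.0, 0.691]
contact_force: [-0.7, 0.2, -2.2]
opening: 0.392
grasp_force: 60.3
```

Emit:
step_arm([
  {"claw":10,"delta_pos":[0,0,1.5],"turn":0},
  {"claw":10,"delta_pos":[0,0,1.5],"turn":0},
  {"claw":10,"delta_pos":[0,0,1],"turn":0},
  {"claw":10,"delta_pos":[0,0,0],"turn":0},
  {"claw":10,"delta_pos":[0,0,0],"turn":0},
])

```text
clock: 15.25
eef_pos: [546.1, 50.1, 55.6]
tcp_rot: [-3.141, 0.0, 0.691]
contact_force: [0.5, 0.4, -1.5]
opening: 0.398
grasp_force: 60.3
```

Emit:
step_arm([
  {"claw":10,"delta_pos":[0,0,1.5],"turn":0},
  {"claw":10,"delta_pos":[0,0,1.5],"turn":0},
  {"claw":10,"delta_pos":[0,0,1],"turn":0},
  {"claw":10,"delta_pos":[0,0,0],"turn":0},
  {"claw":10,"delta_pos":[0,0,0],"turn":0},
])

```text
clock: 15.67
eef_pos: [546.1, 50.1, 51.7]
tcp_rot: [-3.141, 0.0, 0.691]
contact_force: [-0.8, 0.3, -2.7]
opening: 0.391
grasp_force: 60.3
```

Emit:
step_arm([
  {"claw":10,"delta_pos":[0,0,1],"turn":0},
  {"claw":10,"delta_pos":[0,0,0],"turn":0},
  {"claw":10,"delta_pos":[0,0,0],"turn":0},
])

```text
clock: 15.92
eef_pos: [546.4, 50.1, 51.0]
tcp_rot: [3.141, -0.0, 0.691]
contact_force: [-0.7, 0.3, 2.6]
opening: 0.394
grasp_force: 60.5
```

Emit:
step_arm([
  {"claw":10,"delta_pos":[0,0,0.7],"turn":0},
  {"claw":10,"delta_pos":[0,0,0],"turn":0},
  {"claw":10,"delta_pos":[0,0,0],"turn":0},
  {"claw":10,"delta_pos":[0,0,0],"turn":0},
])

```text
clock: 16.25
eef_pos: [546.5, 50.2, 51.0]
tcp_rot: [3.141, -0.0, 0.691]
contact_force: [-2.8, 0.6, 10.3]
opening: 0.394
grasp_force: 61.5
```

Run:
```python
from h import *
b=shot('side','s5')
cv2.imwrite('pics/m8.png',cv2.resize(b['img'][135:385,150:400],None,fx=2.4,fy=2.4,interpolation=cv2.INTER_CUBIC)[:,:,::-1])
```

```text
(no output)
```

View pics/m8.png

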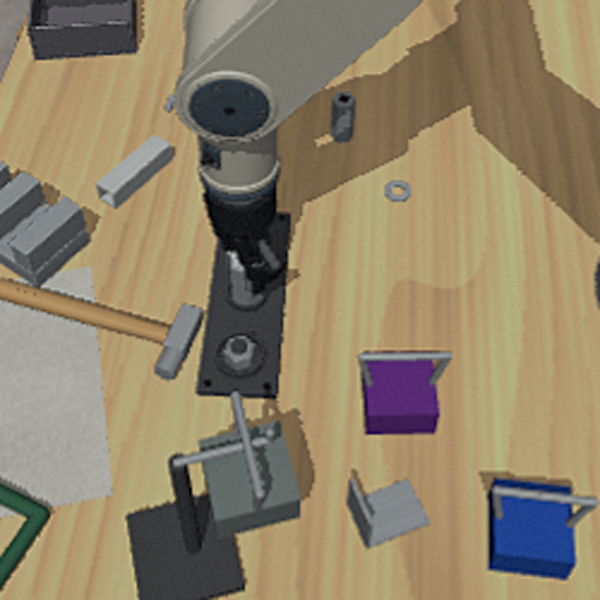

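The cover hangs on the rod at (250,450). The socket sits down on the middle nut at (245,280), the small socket stands at (343,115), and the bystanders are in place. I'm handing in.

```bash
python3 -c "
from rig import *
print(sign_off())"
```

```text
the job is handed in; nothing more can be done
None
```

The cover is hanging on the hook, and the medium socket is pushed down over the middle nut to the jig's face and still gripped; the job is handed in at about 16 s, and the verdict was not shown.

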